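Find the keep-warm notch of an induction plate by feel and switch on

TASK

Get the induction plate keeping the saucepan warm: turn its unmarked bar knob clockwise by feel until it drops into the hidden keep-warm notch, push the knob fully down there without ever forcing it, and only then flip the toggle switch over to on (away from the robot). Leave the saucepan, the tray, the glasses, the tin and the jar where they are.

Things in the scene. Friction and masses are not known exactly. Their poses are not given: they have to be found in the camera images.
- hob: Induction plate, fixed: grey slab 360 (x) x 300 (y) x 60 mm high, black cooking glass on top, steel control strip along its robot-side (-x) edge. Origin at the centre of its underside; +x points away from the robot, +y along the strip towards the knob. The knob's upright axis is at (-135, 75) mm, the toggle switch at (-135, -80) mm in this frame.
- knob_grip (a point): Grip point of the black control knob, on its turning axis, 99 mm above the counter until pushed down. The knob is a disc 52 mm across, its top 77 mm above the counter, with an upright grip bar on it: 46 mm long (this point's x), 14 mm thick (its y), 30 mm high, its top at 107 mm. The point turns with the knob.
- dial: Spindle that turns with the knob; origin on its axis at counter height. It turns clockwise from above, up to 2.7 rad; the notch lies 0.6 to 1.7 rad clockwise of the start, unmarked. Even, slightly jerky drag, 0.05 to 0.35 N m. Entering the notch the torque reverses (the knob pulls ahead by 0.1 rad); turning on out of it needs 0.7 N m or more. Left free, it centres itself in the notch. It may be turned back.
- knob (a joint): How far the knob has been pushed down (m): 0 standing out, 0.007 fully down. It slides with about 3 N of friction and stays where it is left. Away from the notch it is blocked after 0.002; within about 0.1 rad of the notch's centre it goes all the way down.
- foot: The knob's steel foot, 8 mm square, hidden inside the plate, origin on the knob's axis. It moves with the knob and meets a blocking ring if the knob is pushed down away from the notch, or the notch's walls if the pushed-down knob is twisted. More than 25 N on it counts as forcing.
- switch (a joint): The toggle switch (rad): 0 off, leaning to the plate's -x (towards the robot); 1.0 on, leaning to the plate's +x. It takes 1 to 2 N at the tip and stays where it is left.
- switch_tip (a point): Centre of the steel ball, 26 mm across, on the end of the toggle's lever (50 mm from its pivot, which is 82 mm above the counter). The ball's centre is 126 mm above the counter at either end, 132 mm midway, and moves 48 mm along the plate's +x from off to on. The switch block is 70 (x) x 50 (y) x 25 mm high.
- pan: Steel saucepan, 150 mm across and 85 mm high with a black handle, standing on the plate's cooking glass. Origin at the centre of its underside.
- tray: Round steel tray, 220 mm across, on the counter to the robot's left. Origin at the centre of its underside.
- glass_a: Chai glass, 58 mm across the rim, 78 mm high, on the tray. Origin at the centre of its underside.
- glass_b: Chai glass like glass_a, on the tray.
- glass_c: Chai glass like glass_a, on the counter close beside the plate.
- glass_d: Chai glass like glass_a, on the counter close beside the plate.
- tin: Closed orange spice tin, 84 mm across, 95 mm high, on the counter to the robot's right. Origin at the centre of its underside.
- jar: Glass sugar jar, 72 mm across, 120 mm high, on the counter to the right. Origin at the centre of its underside.

How it is judged:
By the outcome, as a careful person would: the job done as asked, in the order asked, and still so for the second after the job is handed in, with the robot touching nothing.
It also fails if it takes over 72 s, if anything falls off the work surface, if the arm or the gripper's body presses on something with over 40 N, if the wrist force passes 120 N, or if a joint passes its speed limit or range.

ROBOT

A 6-joint arm with a two-finger parallel gripper is mounted at the origin on the work surface. World frame = base frame: x ahead of the robot, y to its left, z up, the work surface at z = 0. Lengths are in m, angles in rad, forces in N, time in s.
With the tool pointing down it reaches from about 0.275 to 0.75 m from the base axis. Payload 10.2 kg.
Tool frame: the origin (TCP) lies at the very end of the fingers, on their centre line; the grasp point (between the pads) lies 19 mm behind it; z points along the fingers, y is the line along which they close (so a half turn about z gives the same grasp; the last joint's range is limited). The gripper opens to 85 mm and grips with 20 to 120 N. Pads are 22 mm wide; open, the fingers measure 114 mm over their backs; the gripper's body (76 mm by 85 mm) begins 54 mm behind the grasp point. The pads swing forward as they close: fully open they stand 13 mm farther back than shut.
Start: joints at [-1.396, 0.313, 1.498, -0, 1.331, -0.223], TCP at [0.203, -0.484, 0.231] pointing down, gripper open.
Joint ranges: [-2.94, 2.94], [-0.97, 2.17], [0.19, 2.56], [-1.23, 4.37], [0.02, 3.11], [-2.88, 2.88]. Speed limits (rad/s): [2.39, 2.39, 3.01, 3.14, 3.14, 3.14].

INTERFACE

Orientations are given as a unit quaternion [x, y, z, w].
In Python, from station import env gives the robot as it stands. The module is installed in compiled form; this text tells all that it offers.
- The arm moves only by the shell command python3 -m jog 'ROWS' [OPENING] [FORCE]. ROWS is JSON, a list of rows, each a list of 4 numbers: the shift along the tool's x, y, z in m, then the turn about the tool's z in rad. In form: [[x, y, z, spin], ...]. A call has 1 to 10 rows; each row shifts and turns the commanded pose from where the row before left it, along the tool's axes as they then stand; what a row does not reach is not made up. A row lasts 1/12 s, in which the tool goes at most 41.7 mm and 7.16 degrees, less where a joint would pass 70% of its speed; a pose out of reach is approached as far as the arm can. A call is refused whole if a number of a shift passes 0.0417 or a number of a turn 0.125, either way. A call with a gripper value outside its range is refused whole. OPENING is the opening, from 0 (shut) to 1 (fully open), set as the call begins (- or left out, the last holds). The fingers move at their own pace and stop on an object; FORCE is the grip in N (left out, the last holds). Time passes only in rows, so rows that do not move let the fingers close. It gives the time, the measured TCP pose, the force, the opening and the grip force at its end, in the units of the state.
- env.get_state(): the state, without advancing time (a new reading comes with each control period).
- env.snapshot(name): name is "scene" or "top" or "wrist"; returns a dict with "color" (384x512x3 uint8, red, green, blue), "fx", "fy", "cx", "cy" (pixels), "D" ([k1, k2, p1, p2, k3] as OpenCV has them; the pictures are not rectified), "pose" (4x4, takes a point from camera to world coordinates). Camera axes: x right, y down, z forward; pixel columns grow to the right and rows downward; lengths in m; the calibration is good to about 2 mm. A picture is of the moment at which its call begins. There is no depth.
- env.hand_in(): hands the job in; it is judged then, once.
The state is a dict: "time_s": time; "joints": joint angles; "joint_velocities": joint speeds; "effort": joint torques, N m; "tcp_pos": TCP position; "eef_rot": TCP orientation; "contact_force": force on the tool from outside, world axes, zero at the start; "ft_torque": the same for the moment, N m; "finger_gap": finger opening in m; "gripper_force": force on a finger pad.
Only numpy, scipy, OpenCV 4.12 (cv2) and the standard library are available. Lean on these libraries where they do the work, as an engineer would, in place of code of your own. Each camera call takes 0.05 s, during which the arm holds its last target. There are 200 camera calls.

## Working session

There is one attempt and no reset: what is moved stays moved. The work goes in short steps, Python scripts to look and compute and a shell command to move; the robot and the scene stay as the last step left them, time stands still between calls to the robot, and variables do not carry over. Pictures are saved under pics/ and viewed, at most 10 in all, crops included, and the job is handed in when it is done.

```bash
mkdir -p pics; ls; python3 - <<'E'
from station import env
import cv2,pickle
s={n:env.snapshot(n) for n in("scene","top","wrist")}
pickle.dump(s,open('s0.pkl','wb'))
for n in("scene","top"):
    cv2.imwrite(f'pics/{n}0.png',s[n]["color"][...,::-1])
    print(n,s[n]["fx"],s[n]["cx"],s[n]["cy"],s[n]["D"],s[n]["pose"].round(3).tolist() if hasattr(s[n]["pose"],'round') else s[n]["pose"])
st=env.get_state();print(st)
E
```

```text
pics
scene 395.6853435842361 249.6800403467094 190.5990118733678 [0.01455591 0.         0.         0.         0.        ] [[0.621, 0.552, -0.557, 1.344], [0.784, -0.431, 0.446, -0.539], [0.006, -0.714, -0.7, 1.057], [0.0, 0.0, 0.0, 1.0]]
top 366.5858123427643 252.68590397036698 188.24868674130497 [-0.09852365  0.          0.          0.          0.        ] [[0.001, -0.983, 0.186, 0.393], [-1.0, -0.001, -0.0, 0.059], [0.0, -0.186, -0.983, 1.261], [0.0, 0.0, 0.0, 1.0]]
{'time_s': 0.15, 'joints': array([-1.39641339e+00,  3.13315414e-01,  1.49823067e+00,  1.31011988e-05,
        1.33099756e+00, -2.23420550e-01]), 'joint_velocities': array([-0.00040334, -0.00132391, -0.0026344 , -0.00066669,  0.00166019,
        0.00107866]), 'effort': array([ 1.15114417e-03, -4.12375045e+01, -2.59795296e+01, -2.48164224e-04,
        3.25064480e-03, -1.03024976e-05]), 'tcp_pos': array([ 0.20333163, -0.4838293 ,  0.23088165]), 'eef_rot': array([ 9.80284373e-01,  1.97591298e-01,  1.80179594e-05, -4.75198224e-04]), 'contact_force': array([0.02607326, 0.38429377, 0.5707279 ]), 'ft_torque': array([ 0.05544797, -0.04730057, -0.00398943]), 'gripper_force': 0.0, 'finger_gap': 0.08520030353574858}
```

View pics/top0.png

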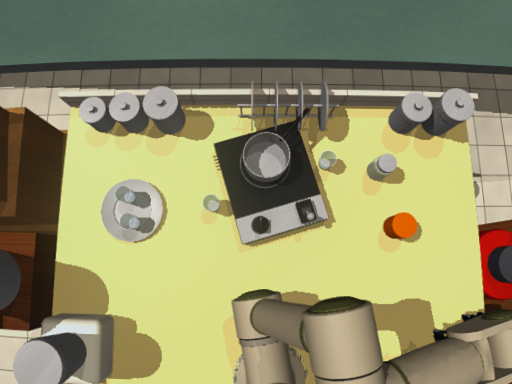

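View pics/scene0.png

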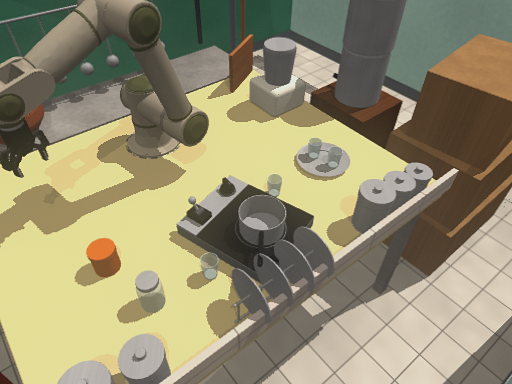

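The top view shows the hob around (270,185), its knob at (261,225) and its toggle at (307,210). The pan is at (266,160), and glasses stand at (211,204) and (328,161). Next I'll zoom in on the control strip.

```bash
cat > h.py <<'E'
import numpy as np,cv2
def ray(s,px):
    K=np.array([[s["fx"],0,s["cx"]],[0,s["fy"],s["cy"]],[0,0,1.]])
    u=cv2.undistortPoints(np.array([[px]],float),K,np.array(s["D"],float))[0,0]
    P=np.array(s["pose"]);return P[:3,3],P[:3,:3]@np.array([u[0],u[1],1.])
def onz(s,px,z):
    o,d=ray(s,px);return o+d*(z-o[2])/d[2]
def proj(s,p):
    K=np.array([[s["fx"],0,s["cx"]],[0,s["fy"],s["cy"]],[0,0,1.]]);T=np.linalg.inv(np.array(s["pose"]))
    return cv2.projectPoints(np.atleast_2d(np.array(p,float)),cv2.Rodrigues(T[:3,:3])[0],T[:3,3],K,np.array(s["D"],float))[0][:,0]
E
python3 - <<'E'
import pickle,cv2,numpy as np
s=pickle.load(open('s0.pkl','rb'))
a=s['top']['color'][185:255,225:340,::-1];b=s['scene']['color'][165:250,165:280,::-1]
a=cv2.resize(a,None,fx=6,fy=6,interpolation=cv2.INTER_CUBIC)
cv2.imwrite('pics/topc.png',a)
from h import *
# top-level corners of slab by rough px
for p in[(243,243),(326,219),(215,150),(299,122)]:print(p,onz(s['top'],p,0.06).round(3))
E
```

```text
(243, 243) [0.439 0.09  0.06 ]
(326, 219) [ 0.517 -0.183  0.06 ]
(215, 150) [0.752 0.188 0.06 ]
(299, 122) [ 0.854 -0.102  0.06 ]
```

View pics/topc.png

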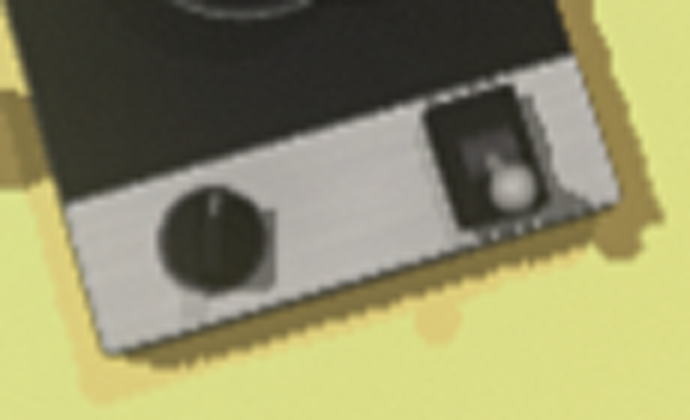

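The crop shows the knob disc centred at about (260.5,225) px, with its bar running roughly up and down in the image. The ball is at (310.5,216), leaning towards the robot. The strip's front corners are at (242.8,243.7) and (328.3,219.2).

```bash
python3 - <<'E'
import pickle
from h import *
s=pickle.load(open('s0.pkl','rb'));t=s['top']
q=[(242.8,243.7),(328.3,219.2),(215,150),(299,122)]
W=np.array([onz(t,p,.06)[:2] for p in q])
L=np.array([[-.18,.15],[-.18,-.15],[.18,.15],[.18,-.15]])
print(W.round(4).tolist(),np.linalg.norm(W[0]-W[1]),np.linalg.norm(W[0]-W[2]))
c=W.mean(0);A=W-c
yaw=np.arctan2((L[:,0]*A[:,1]-L[:,1]*A[:,0]).sum(),(L*A).sum());R=np.array([[np.cos(yaw),-np.sin(yaw)],[np.sin(yaw),np.cos(yaw)]])
print('c',c,'yaw',yaw,'resid mm',((W-c-L@R.T)*1e3).round(1).tolist())
print('knob',c+R@[-.135,.075],'from disc',onz(t,(260.5,225),.077),'sw',c+R@[-.135,-.08],'ball',c+R@[-.159,-.08],onz(t,(310.5,216.2),.126))
for n,g in(('bar far',(225+213/6,185+200/6)),('bar near',(225+210/6,185+268/6))):print(n,onz(t,g,.107))
from scipy.spatial.transform import Rotation as Ro
from station import env
print(Ro.from_quat(env.get_state()['eef_rot']).as_matrix().round(3), np.array(s['wrist']['pose']).round(3))
E
```

```text
[[0.4363, 0.0908], [0.5162, -0.1907], [0.7523, 0.1875], [0.8539, -0.1015]] 0.29252618517333484 0.33039876463714185
c [ 0.63967212 -0.00347753] yaw 0.2901530414152361 resid mm [[12.1, 2.0], [6.1, 8.1], [-17.0, -4.2], [-1.2, -5.8]]
knob [0.4888577  0.02976413] from disc [0.49577264 0.03349413 0.077     ] sw [ 0.53320302 -0.11875689] ball [ 0.51020622 -0.12562326] [ 0.5188647  -0.12136783  0.126     ]
bar far [0.51421967 0.0340937  0.107     ]
bar near [0.47848726 0.03574597 0.107     ]
[[ 0.922  0.387 -0.   ]
 [ 0.387 -0.922  0.001]
 [ 0.    -0.001 -1.   ]] [[ 0.387 -0.876 -0.289  0.276]
 [-0.922 -0.368 -0.119 -0.454]
 [-0.002  0.313 -0.95   0.373]
 [ 0.     0.     0.     1.   ]]
```

```bash
python3 -m jog '[[0.0312,-0.0243,0,0],[0.0312,-0.0243,0,0],[0.0312,-0.0243,0,0],[0.0312,-0.0243,0,0],[0.0312,-0.0243,0,0],[0.0312,-0.0243,0,0],[0.0312,-0.0243,0,0],[0.0312,-0.0243,0,0],[0.0312,-0.0243,0,0],[0.0312,-0.0243,0,0]]'
python3 -m jog '[[0.0312,-0.0243,0,0],[0.0312,-0.0243,0,0],[0.0312,-0.0243,0,0],[0.0312,-0.0243,0,0],[0.0312,-0.0243,0,0],[0,0,0,-0.125],[0,0,0,-0.125],[0,0,0,-0.125],[0,0,0,-0.125],[0,0,0,-0.125]]'
python3 -m jog '[[0,0,0,-0.125],[0,0,0,-0.125],[0,0,0,-0.125],[0,0,0,-0.125],[0,0,0,-0.125],[0,0,0,-0.125],[0,0,0,-0.125],[0,0,0,-0.125],[0,0,0,-0.125],[0,0,0,-0.125]]'
python3 -m jog '[[0,0,0,-0.125],[0,0,0,-0.125],[0,0,0,-0.125],[0,0,0,-0.125],[0,0,0,-0.125],[0,0,0,-0.125],[0,0,0,-0.125],[0,0,0,0],[0,0,0,0]]'
python3 - <<'E'
from station import env
import cv2,pickle
from scipy.spatial.transform import Rotation as Ro
s=env.snapshot("wrist");pickle.dump(s,open('s1.pkl','wb'))
cv2.imwrite('pics/w1.png',s["color"][...,::-1])
st=env.get_state();print(st['time_s'],st['tcp_pos'],st['joints'].round(3),Ro.from_quat(st['eef_rot']).as_matrix().round(3).tolist())
E
```

```text
time_s: 0.98
tcp_pos: [0.3973, -0.1372, 0.2314]
eef_rot: [0.98, 0.197, 0.0, 0.0]
contact_force: [0.4, -0.5, 0.1]
finger_gap: 0.0859
gripper_force: 0.0
time_s: 1.82
tcp_pos: [0.4935, 0.0335, 0.231]
eef_rot: [0.87, 0.492, -0.0, -0.0]
contact_force: [-0.2, 0.3, -0.7]
finger_gap: 0.0852
gripper_force: 0.0
time_s: 2.65
tcp_pos: [0.4935, 0.0333, 0.2311]
eef_rot: [0.418, 0.908, -0.0, -0.0]
contact_force: [0.7, -0.7, -0.9]
finger_gap: 0.0854
gripper_force: 0.0
time_s: 3.4
tcp_pos: [0.4935, 0.0333, 0.2312]
eef_rot: [-0.001, 1.0, 0.0, -0.0]
contact_force: [0.4, -0.6, 0.6]
finger_gap: 0.085
gripper_force: 0.0
3.45 [0.49356315 0.033337   0.23117562] [-0.17   0.246  1.586 -0.     1.309 -1.743] [[-1.0, -0.002, -0.0], [-0.002, 1.0, 0.0], [0.0, 0.0, -1.0]]
```

View pics/w1.png

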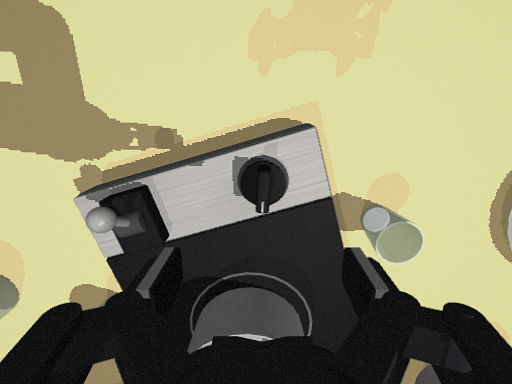

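The wrist view, with image up pointing to the robot, shows the knob disc at about (262,180) px. The bar runs roughly (264,166) to (262,212), the ball is at (101,219), and a glass is at (395,235). I'll zoom in on the knob.

```bash
python3 - <<'E'
import pickle
from h import *
s=pickle.load(open('s1.pkl','rb'));im=s['color']
c=cv2.resize(im[140:225,215:315,::-1],None,fx=7,fy=7,interpolation=cv2.INTER_CUBIC)
c=cv2.convertScaleAbs(c,alpha=2.0,beta=10)
cv2.imwrite('pics/w1c.png',c)
g=cv2.cvtColor(im,cv2.COLOR_RGB2GRAY)
m=(g[140:198,232:300]<75).astype('u1')*255
n,l,st,ct=cv2.connectedComponentsWithStats(m)
print([(a.tolist(),b.round(1).tolist()) for a,b in zip(st,ct) if a[4]>100])
q=[(315,124),(76,197)]
W=[onz(s,p,.06) for p in q];print(W,np.linalg.norm(W[0]-W[1]))
d=W[0]-W[1];print('yaw',np.arctan2(-d[0],d[1]))
print('ball',onz(s,(101,219),.126))
E
```

```text
[([0, 0, 68, 58, 2019], [37.9, 22.1]), ([0, 0, 36, 11, 160], [14.0, 3.9]), ([6, 15, 50, 43, 1764], [30.2, 38.1])]
[array([0.43361331, 0.09053612, 0.06      ]), array([ 0.51848317, -0.1867361 ,  0.06      ])] 0.28997030195257567
yaw 0.2970332357357648
ball [ 0.51850143 -0.12166488  0.126     ]
```

View pics/w1c.png

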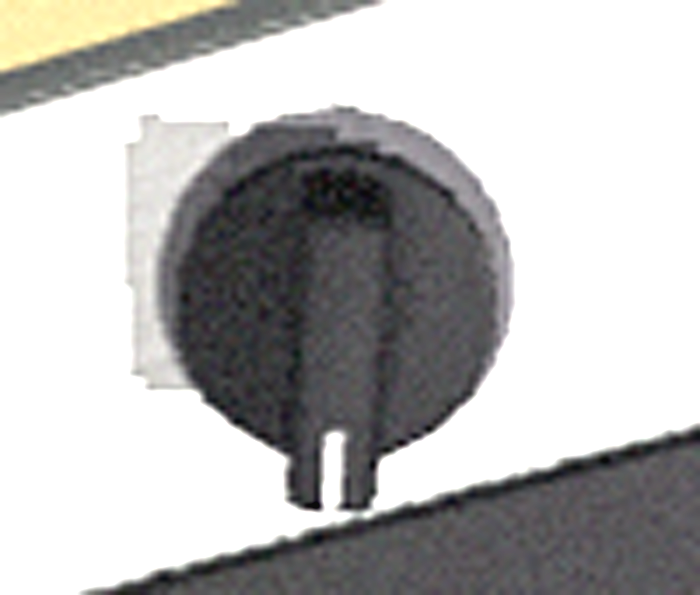

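The crop (7x, offset 215,140) shows the bar's top face with corners at about (305,220), (382,222), (288,508) and (375,510). The disc's top face is centred at about (337,305).

```bash
python3 - <<'E'
import pickle
from h import *
s=pickle.load(open('s1.pkl','rb'))
f=lambda x,y:(215+x/7-.43,140+y/7-.43)
n=[onz(s,f(*p),.107) for p in((305,220),(382,222),(288,508),(375,510))]
a=(n[0]+n[1])/2;b=(n[2]+n[3])/2
print(a,b,'len',np.linalg.norm(b-a),'w',np.linalg.norm(n[0]-n[1]),'mid',(a+b)/2,'ang',np.arctan2(b[1]-a[1],b[0]-a[0]))
print('disc',onz(s,f(337,305),.077),'diam',onz(s,f(178,305),.077)[1]-onz(s,f(497,305),.077)[1])
E
```

```text
[0.47552169 0.03414012 0.107     ] [0.51897115 0.03255135 0.107     ] len 0.04347849914045182 w 0.010821935774779417 mid [0.49724642 0.03334574 0.107     ] ang -0.03654962894486047
disc [0.49616872 0.03339051 0.077     ] diam -0.05054627407276923
```

```bash
cat > st.py <<'E'
from station import env
from scipy.spatial.transform import Rotation as Ro
import numpy as np
s=env.get_state();M=Ro.from_quat(s['eef_rot']).as_matrix()
print('t %.2f'%s['time_s'],'tcp',s['tcp_pos'].round(4),'yaw %.3f'%np.arctan2(M[1,0],M[0,0]),'F',s['contact_force'].round(1),'T',s['ft_torque'].round(3),'gap %.4f gf %.0f'%(s['finger_gap'],s['gripper_force']))
E
python3 -m jog '[[-0.003,0,0.03,0.038],[0,0,0.035,0],[0,0,0.035,0],[0,0,0.03,0],[0,0,0.018,0],[0,0,0,0],[0,0,0,0]]' 1 40 >/dev/null; python3 st.py
python3 -m jog '[[0,0,0,0],[0,0,0,0],[0,0,0,0],[0,0,0,0],[0,0,0,0],[0,0,0,0],[0,0,0,0],[0,0,0,0]]' 0 40 >/dev/null; python3 st.py
python3 -m jog '[[0,0,0,0],[0,0,0,0],[0,0,0,0],[0,0,0,0]]' >/dev/null; python3 st.py
```

```text
t 4.03 tcp [0.4966 0.0333 0.0833] yaw 3.108 F [ 0.7 -0.9  0.2] T [ 0.07  -0.023  0.045] gap 0.0856 gf 0
t 4.70 tcp [0.4966 0.0338 0.0835] yaw 3.109 F [0.2 4.4 2.1] T [ 0.788  0.04  -0.147] gap 0.0131 gf 44
t 5.03 tcp [0.4966 0.0337 0.0833] yaw 3.110 F [-0.8  5.1  2.6] T [ 0.996 -0.018 -0.151] gap 0.0132 gf 44
```

```bash
python3 -m jog '[[0,0.0004,0,0],[0,0,0,0]]' >/dev/null; python3 st.py
python3 -m jog '[[0,0,0,0.05],[0,0,0,0]]' >/dev/null; python3 st.py
python3 -m jog '[[0,0,0,0.05],[0,0,0,0]]' >/dev/null; python3 st.py
python3 -m jog '[[0,0,0,0.05],[0,0,0,0]]' >/dev/null; python3 st.py
python3 -m jog '[[0,0,0,0.05],[0,0,0,0]]' >/dev/null; python3 st.py
```

```text
t 5.20 tcp [0.4966 0.0338 0.0833] yaw 3.110 F [-0.5  3.6  3. ] T [ 0.727  0.071 -0.15 ] gap 0.0131 gf 44
t 5.37 tcp [0.4967 0.0339 0.0833] yaw 3.058 F [0.  4.1 2.5] T [ 0.737 -0.03   0.144] gap 0.0132 gf 44
t 5.53 tcp [0.4966 0.0341 0.0833] yaw 3.009 F [0.5 6.5 1.8] T [ 0.995 -0.042  0.275] gap 0.0130 gf 44
t 5.70 tcp [0.4966 0.0341 0.0833] yaw 2.959 F [-1.1  6.1  2.2] T [1.034 0.059 0.26 ] gap 0.0133 gf 44
t 5.87 tcp [0.4967 0.0342 0.0833] yaw 2.909 F [-0.1  7.1  2.1] T [ 1.225 -0.146  0.314] gap 0.0134 gf 44
```

```bash
python3 -m jog '[[0,0.0007,0,0.05],[0,0,0,0.05],[0,0,0,0]]' >/dev/null; python3 st.py
python3 -m jog '[[0,0,0,0.05],[0,0,0,0.05],[0,0,0,0]]' >/dev/null; python3 st.py
python3 -m jog '[[0,0,0,0.05],[0,0,0,0.05],[0,0,0,0]]' >/dev/null; python3 st.py
python3 -m jog '[[0,0,0,0.05],[0,0,0,0]]' >/dev/null; python3 st.py
python3 -m jog '[[0,0,0,0.05],[0,0,0,0]]' >/dev/null; python3 st.py
python3 -m jog '[[0,0,0,0.05],[0,0,0,0]]' >/dev/null; python3 st.py
python3 -m jog '[[0,0,0,0.05],[0,0,0,0]]' >/dev/null; python3 st.py
```

```text
t 6.12 tcp [0.4968 0.0345 0.0833] yaw 2.809 F [0.4 4.2 3. ] T [0.781 0.041 0.105] gap 0.0134 gf 44
t 6.37 tcp [0.4968 0.0346 0.0833] yaw 2.709 F [-0.8  3.5  1.9] T [ 0.805  0.063 -0.085] gap 0.0134 gf 44
t 6.62 tcp [0.4969 0.0348 0.0833] yaw 2.610 F [1.2 6.4 1.3] T [ 1.237 -0.076  0.276] gap 0.0132 gf 44
t 6.78 tcp [0.4969 0.0349 0.0833] yaw 2.560 F [0.3 6.8 1.6] T [ 1.335 -0.093  0.322] gap 0.0133 gf 44
t 6.95 tcp [0.4969 0.0349 0.0833] yaw 2.510 F [0.7 6.7 1.3] T [ 1.348 -0.104  0.043] gap 0.0131 gf 44
t 7.12 tcp [0.4969 0.035  0.0833] yaw 2.460 F [1.6 8.5 1.6] T [ 1.487 -0.136  0.238] gap 0.0131 gf 44
t 7.28 tcp [0.497  0.035  0.0833] yaw 2.409 F [0.2 6.8 1.7] T [ 1.468 -0.107  0.076] gap 0.0129 gf 44
```

```bash
python3 -m jog '[[0.001,0.0011,0,0],[0,0,0,0.05],[0,0,0,0]]' >/dev/null; python3 st.py
python3 -m jog '[[0,0,0,0.05],[0,0,0,0]]' >/dev/null; python3 st.py
python3 -m jog '[[0,0,0,0.05],[0,0,0,0]]' >/dev/null; python3 st.py
python3 -m jog '[[0,0,0,0.05],[0,0,0,0]]' >/dev/null; python3 st.py
python3 -m jog '[[0,0,0,0.05],[0,0,0,0]]' >/dev/null; python3 st.py
python3 -m jog '[[0,0,0,0.05],[0,0,0,0]]' >/dev/null; python3 st.py
```

```text
t 7.53 tcp [0.4971 0.0357 0.0833] yaw 2.360 F [1.  1.3 0.7] T [ 0.319 -0.262  0.122] gap 0.0136 gf 44
t 7.70 tcp [0.4971 0.0358 0.0833] yaw 2.311 F [ 2.6  2.6 -1. ] T [ 0.526 -0.465  0.312] gap 0.0132 gf 44
t 7.87 tcp [0.4971 0.0358 0.0833] yaw 2.261 F [3.3 3.4 0.1] T [ 0.575 -0.393  0.248] gap 0.0133 gf 44
t 8.03 tcp [0.4972 0.0359 0.0833] yaw 2.211 F [ 2.6  3.6 -1.5] T [ 0.643 -0.534  0.237] gap 0.0135 gf 44
t 8.20 tcp [0.4971 0.0358 0.0833] yaw 2.160 F [2.6 2.9 0.5] T [ 0.624 -0.49  -0.054] gap 0.0129 gf 44
t 8.37 tcp [0.4971 0.0358 0.0833] yaw 2.110 F [ 1.6  1.7 -1.2] T [ 0.531 -0.566 -0.294] gap 0.0133 gf 44
```

```bash
for i in 1; do python3 -m jog '[[0,0,0,0],[0,0,0,0]]' >/dev/null; python3 st.py; done
python3 -m jog '[[0,0,0,0.03],[0,0,0,0]]' >/dev/null; python3 st.py
python3 -m jog '[[0,0,0,0.03],[0,0,0,0]]' >/dev/null; python3 st.py
```

```text
t 8.53 tcp [0.497  0.0358 0.0833] yaw 2.111 F [ 4.4  3.  -1.5] T [ 0.616 -0.849 -0.227] gap 0.0130 gf 44
t 8.70 tcp [0.4971 0.0359 0.0833] yaw 2.080 F [ 4.6  3.3 -2.3] T [ 0.687 -0.94   0.009] gap 0.0131 gf 44
t 8.87 tcp [0.4971 0.0359 0.0833] yaw 2.050 F [ 5.2  2.5 -1.2] T [ 0.724 -0.985 -0.087] gap 0.0133 gf 44
```

```bash
python3 -m jog '[[0,0,0,0.03],[0,0,0,0],[0,0,0,0]]' >/dev/null; python3 st.py
python3 -m jog '[[0,0,0,0.03],[0,0,0,0],[0,0,0,0]]' >/dev/null; python3 st.py
python3 -m jog '[[0,0,0,0.03],[0,0,0,0],[0,0,0,0]]' >/dev/null; python3 st.py
```

```text
t 9.12 tcp [0.4973 0.0359 0.0833] yaw 2.022 F [ 5.5  3.5 -3.6] T [ 0.73  -1.101  0.09 ] gap 0.0132 gf 43
t 9.37 tcp [0.4974 0.0359 0.0833] yaw 1.992 F [ 6.5  4.  -3.4] T [ 0.854 -1.185  0.267] gap 0.0129 gf 43
t 9.62 tcp [0.4975 0.036  0.0834] yaw 1.963 F [ 6.8  3.9 -3.3] T [ 0.891 -1.23   0.464] gap 0.0134 gf 44
```

```bash
python3 -m jog '[[0,0,0,0],[0,0,0,0],[0,0,0,0],[0,0,0,0],[0,0,0,0],[0,0,0,0]]' 1 >/dev/null; python3 st.py
python3 -m jog '[[0,0,-0.04,0],[0,0,-0.04,0],[0,0,-0.04,0],[0,0,0,0],[0,0,0,0]]' >/dev/null; python3 st.py
python3 - <<'E'
from station import env
import cv2,pickle
from h import *
s=env.snapshot("wrist");pickle.dump(s,open('s2.pkl','wb'))
p=proj(s,[.498,.0365,.107])[0];x,y=int(p[0]),int(p[1]);print(x,y)
x0,y0=max(x-60,0),max(y-50,0);print(x0,y0)
c=cv2.resize(s['color'][y0:y0+100,x0:x0+120,::-1],None,fx=6,fy=6,interpolation=cv2.INTER_CUBIC)
cv2.imwrite('pics/w2.png',cv2.convertScaleAbs(c,alpha=2,beta=10))
E
```

```text
t 10.12 tcp [0.4967 0.0358 0.0833] yaw 1.960 F [0.3 0.2 0.7] T [-0.02   0.     0.055] gap 0.0837 gf 0
t 10.53 tcp [0.4974 0.0358 0.205 ] yaw 1.960 F [-1.3  0.5 -0.6] T [-0.024 -0.003 -0.025] gap 0.0855 gf 0
263 194
203 144
```

View pics/w2.png

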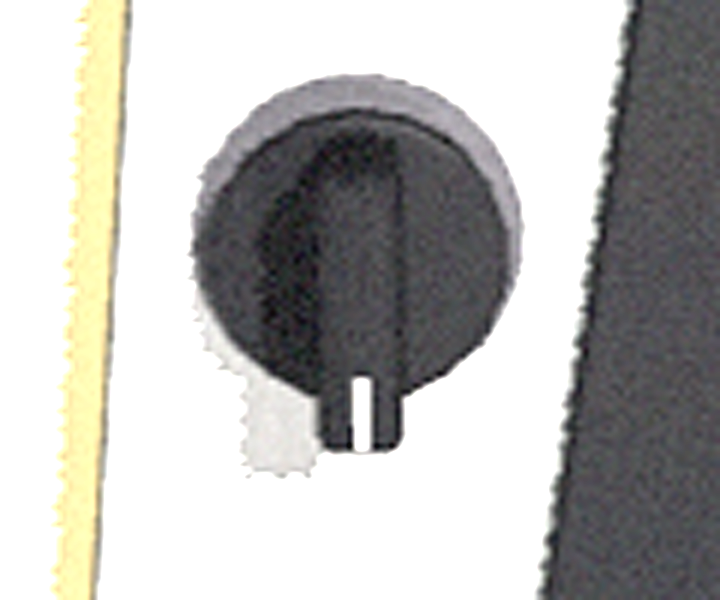

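The crop (6x, offset 203,144) shows the bar's top face running from about (358,180) to (361,451), nearly upright, with a white line at x=361.

```bash
python3 - <<'E'
import pickle
from h import *
s=pickle.load(open('s2.pkl','rb'))
f=lambda x,y:(203+x/6-.4,144+y/6-.4)
n=[onz(s,f(*p),.107) for p in((317,180),(399,180),(320,450),(402,452))]
a=(n[0]+n[1])/2;b=(n[2]+n[3])/2
print(a,b,'len',np.linalg.norm(b-a),'w',np.linalg.norm(n[0]-n[1]),'mid',(a+b)/2,'tool yaw equiv',np.arctan2(a[1]-b[1],a[0]-b[0]))
m=[onz(s,f(*p),.107) for p in((361,378),(361.5,450))];print('line',np.arctan2(m[0][1]-m[1][1],m[0][0]-m[1][0]))
print('disc',onz(s,f(351,260),.077))
E
```

```text
[0.48920421 0.05415229 0.107     ] [0.50616678 0.01405229 0.107     ] len 0.04354008157844377 w 0.012155480325373159 mid [0.4976855  0.03410229 0.107     ] tool yaw equiv 1.9709773409477493
line 1.9672283594092093
disc [0.4962919  0.03400398 0.077     ]
```

The bar sits at yaw 1.97, where the spring-like torque changed sign, which fits a notch centred at about 1.97–2.0. I'll press gently on top with shut fingers: a full 7 mm at low force would confirm it.

```bash
python3 -m jog '[[0,0,0,0],[0,0,0,0],[0,0,0,0],[0,0,0,0],[0,0,0.03,0],[0,0,0.03,0],[0,0,0.03,0],[0,0,0.004,0],[0,0,0,0],[0,0,0,0]]' 0 40 >/dev/null; python3 st.py
python3 -m jog '[[0,0,0.002,0],[0,0,0,0]]' >/dev/null; python3 st.py
python3 -m jog '[[0,0,0.001,0],[0,0,0,0]]' >/dev/null; python3 st.py
python3 -m jog '[[0,0,0.001,0],[0,0,0,0]]' >/dev/null; python3 st.py
python3 -m jog '[[0,0,0.001,0],[0,0,0,0]]' >/dev/null; python3 st.py
```

```text
t 11.42 tcp [0.4974 0.0358 0.1105] yaw 1.960 F [ 0.2 -0.   1.1] T [-0.02  -0.064 -0.013] gap 0.0001 gf 0
t 11.58 tcp [0.4974 0.0358 0.1084] yaw 1.960 F [ 0.3  0.5 -0.1] T [-0.02  -0.022  0.045] gap -0.0005 gf 0
t 11.75 tcp [0.497  0.0359 0.1068] yaw 1.960 F [-0.7  0.2 -0.1] T [ 0.047 -0.027  0.03 ] gap -0.0001 gf 0
t 11.92 tcp [0.4968 0.0359 0.1054] yaw 1.960 F [ 0.2  0.2 -0.7] T [-0.022 -0.011 -0.041] gap 0.0005 gf 0
t 12.08 tcp [0.4968 0.0359 0.1043] yaw 1.960 F [-0.8 -0.3  0.5] T [-0.011 -0.028  0.046] gap 0.0000 gf 0
```

```bash
python3 -m jog '[[0,0,0.001,0],[0,0,0,0]]' >/dev/null; python3 st.py
python3 -m jog '[[0,0,0.001,0],[0,0,0,0]]' >/dev/null; python3 st.py
python3 -m jog '[[0,0,0.0005,0],[0,0,0,0]]' >/dev/null; python3 st.py
```

```text
t 12.25 tcp [0.4968 0.0359 0.1033] yaw 1.960 F [ 0.7 -0.8  0.9] T [-0.022  0.031  0.055] gap -0.0002 gf 1
t 12.42 tcp [0.4968 0.0359 0.1022] yaw 1.960 F [ 0.6 -0.   0.7] T [-0.023  0.011  0.004] gap -0.0001 gf 1
t 12.58 tcp [0.4968 0.0359 0.1018] yaw 1.960 F [0.8 0.6 1.7] T [ 0.036 -0.051  0.058] gap 0.0002 gf 1
```

```bash
python3 -m jog '[[0,0,0.0005,0],[0,0,0,0]]' >/dev/null; python3 st.py
python3 -m jog '[[0,0,0.0005,0],[0,0,0,0]]' >/dev/null; python3 st.py
python3 -m jog '[[0,0,0.0005,0],[0,0,0,0]]' >/dev/null; python3 st.py
python3 -m jog '[[0,0,0.0005,0],[0,0,0,0]]' >/dev/null; python3 st.py
```

```text
t 12.75 tcp [0.4968 0.0359 0.1013] yaw 1.960 F [0.1 0.3 1.7] T [-0.037 -0.009  0.002] gap 0.0001 gf 1
t 12.92 tcp [0.4968 0.0359 0.1007] yaw 1.960 F [ 0.5 -0.2  1.9] T [ 0.011 -0.037 -0.002] gap -0.0002 gf 1
t 13.08 tcp [0.4968 0.0359 0.1002] yaw 1.960 F [0.1 0.2 1.9] T [ 0.046 -0.015  0.007] gap 0.0001 gf 1
t 13.25 tcp [0.4969 0.0359 0.1001] yaw 1.960 F [-1.3  0.1  4.7] T [0.006 0.076 0.038] gap -0.0001 gf 3
```

```bash
python3 -m jog '[[0,0,0.0005,0],[0,0,0,0]]' >/dev/null; python3 st.py
python3 -m jog '[[0,0,0.0005,0],[0,0,0,0]]' >/dev/null; python3 st.py
python3 -m jog '[[0,0,0,0],[0,0,0,0]]' >/dev/null; python3 st.py
```

```text
t 13.42 tcp [0.4971 0.0359 0.1   ] yaw 1.960 F [-1.6 -0.4  8.6] T [0.104 0.271 0.041] gap -0.0000 gf 5
t 13.58 tcp [0.4973 0.0359 0.0999] yaw 1.960 F [-2.6 -0.3 13.3] T [ 0.006  0.478 -0.04 ] gap -0.0001 gf 7
t 13.75 tcp [0.4973 0.0359 0.1   ] yaw 1.960 F [-3.1  0.3 12.6] T [0.128 0.496 0.018] gap 0.0001 gf 6
```

The knob slid down at about 2 N and came to a hard stop at exactly 0.107 − 0.007 = 0.100, so it is fully down. Next I'll lift off and go behind the toggle ball.

```bash
python3 -m jog '[[0,0,-0.03,0],[0,0,-0.03,0],[0,0,-0.03,0],[0,0,-0.03,0.095],[0,0,0,0]]' >/dev/null; python3 st.py
python3 -m jog '[[-0.0313,-0.016,0,0],[-0.0313,-0.016,0,0],[-0.0313,-0.016,0,0],[-0.0313,-0.016,0,0],[-0.0313,-0.016,0,0],[0,0,0,0],[0,0,0,0]]' >/dev/null; python3 st.py
python3 - <<'E'
from station import env
import cv2,pickle
from h import *
s=env.snapshot("wrist");pickle.dump(s,open('s3.pkl','wb'))
cv2.imwrite('pics/w3.png',s['color'][...,::-1])
print('ball expected px',proj(s,[.5187,-.1215,.126]))
t=env.snapshot("top");pickle.dump(t,open('t3.pkl','wb'))
E
```

```text
t 14.17 tcp [0.4986 0.0357 0.224 ] yaw 1.861 F [ 0.2 -0.3  1.2] T [-0.067 -0.037 -0.029] gap -0.0000 gf 0
t 14.75 tcp [ 0.4651 -0.1382  0.2181] yaw 1.862 F [ 0.4  0.7 -0.4] T [ 0.062 -0.009  0.021] gap -0.0000 gf 0
ball expected px [[326.57654826 196.7147253 ]]
```

View pics/w3.png

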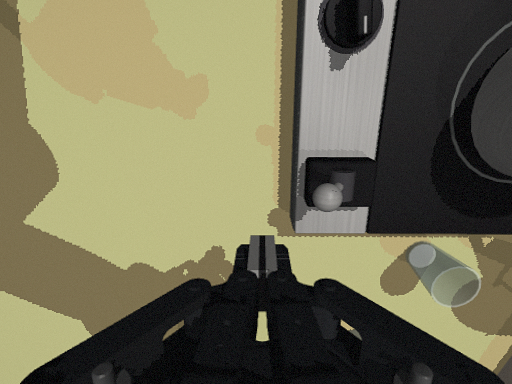

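The wrist view shows the ball at (327,196), exactly where predicted, and the shut fingertips at (262,240). I'll descend behind the ball and then push along tool +y.

```bash
python3 -m jog '[[0,0,0.033,0],[0,0,0.033,0],[0,0,0.032,0],[0,0,0,0],[0,0,0,0]]' >/dev/null; python3 st.py
python3 -m jog '[[0,0.008,0,0],[0,0.008,0,0],[0,0.008,0,0],[0,0,0,0]]' >/dev/null; python3 st.py
python3 -m jog '[[0,0.005,0,0],[0,0.005,0,0],[0,0.005,0,0],[0,0,0,0]]' >/dev/null; python3 st.py
python3 -m jog '[[0,0.005,0,0],[0,0.005,0,0],[0,0.005,0,0],[0,0,0,0]]' >/dev/null; python3 st.py
```

```text
t 15.27 tcp [ 0.4654 -0.1359  0.1206] yaw 1.866 F [0.8 0.1 1. ] T [ 0.018 -0.034 -0.04 ] gap -0.0003 gf 0
t 15.60 tcp [ 0.4905 -0.1298  0.122 ] yaw 1.866 F [ 1.  -0.4 -0.3] T [-0.027  0.032 -0.004] gap 0.0002 gf 0
t 15.93 tcp [ 0.5023 -0.1263  0.1237] yaw 1.866 F [-20.4   0.1  30.6] T [0.077 2.947 0.039] gap 0.0001 gf 15
t 16.27 tcp [ 0.518  -0.1215  0.1214] yaw 1.865 F [-0.5  0.4 -0.4] T [0.039 0.018 0.025] gap -0.0002 gf 0
```

```bash
python3 - <<'E'
from station import env
import cv2,pickle
from h import *
w=env.snapshot("wrist");s=env.snapshot("scene")
pickle.dump((w,s),open('s4.pkl','wb'))
p=proj(s,[.53,-.118,.12])[0].astype(int);print(p)
a=cv2.resize(s['color'][p[1]-50:p[1]+50,p[0]-50:p[0]+50],(400,400),interpolation=cv2.INTER_CUBIC)
p=proj(w,[.53,-.118,.12])[0].astype(int);print(p)
b=cv2.resize(w['color'][max(p[1]-100,0):p[1]+100,max(p[0]-100,0):p[0]+100],(400,400),interpolation=cv2.INTER_CUBIC)
cv2.imwrite('pics/x4.png',np.hstack([a,b])[...,::-1])
E
```

```text
[194 202]
[285 247]
```

View pics/x4.png

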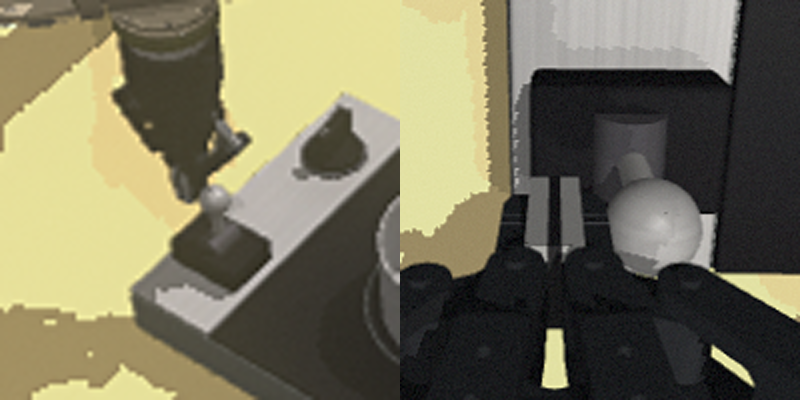

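The picture shows the ball ahead of the fingers at about (655,225) on the right half, roughly midway through its throw, with the knuckle close to its lower edge. I'll raise a little so the pad does the pushing, then continue in small steps.

```bash
python3 -m jog '[[0,-0.004,0,0],[0,0,-0.005,0],[0,0.004,0,0],[0,0,0,0]]' >/dev/null; python3 st.py
python3 -m jog '[[0,0.003,0,0],[0,0.003,0,0],[0,0,0,0]]' >/dev/null; python3 st.py
python3 -m jog '[[0,0.003,0,0],[0,0.003,0,0],[0,0,0,0]]' >/dev/null; python3 st.py
python3 -m jog '[[0,0.002,0,0],[0,0.002,0,0],[0,0,0,0]]' >/dev/null; python3 st.py
```

```text
t 16.70 tcp [ 0.5178 -0.1215  0.1262] yaw 1.865 F [0.1 0.5 0.2] T [ 0.016 -0.023  0.002] gap -0.0001 gf 0
t 16.95 tcp [ 0.5235 -0.1196  0.1258] yaw 1.865 F [-0.1  0.5  0.5] T [-0.001  0.057  0.032] gap -0.0002 gf 0
t 17.20 tcp [ 0.5292 -0.1178  0.1258] yaw 1.865 F [0.4 0.6 0.4] T [-0.025  0.021 -0.095] gap -0.0002 gf 0
t 17.45 tcp [ 0.5328 -0.1167  0.1257] yaw 1.865 F [ 0.1 -0.5  0.3] T [-0.001  0.011 -0.022] gap 0.0001 gf 0
```

```bash
python3 -m jog '[[0,0.002,0,0],[0,0.002,0,0],[0,0,0,0]]' >/dev/null; python3 st.py
python3 -m jog '[[0,0.002,0,0],[0,0.001,0,0],[0,0,0,0]]' >/dev/null; python3 st.py
python3 -m jog '[[0,0.002,0,0],[0,0,0,0]]' >/dev/null; python3 st.py
python3 - <<'E'
from station import env
import cv2,pickle
from h import *
w=env.snapshot("wrist");t=env.snapshot("top")
pickle.dump((w,t),open('s5.pkl','wb'))
p=proj(w,[.55,-.11,.12])[0].astype(int);print(p,'on-ball expected',proj(w,[.5187+.046,-.1215+.014,.126]))
x0,y0=max(p[0]-100,0),max(p[1]-100,0);print(x0,y0)
b=cv2.resize(w['color'][y0:y0+200,x0:x0+200],(600,600),interpolation=cv2.INTER_CUBIC)
cv2.imwrite('pics/x5.png',b[...,::-1])
E
```

```text
t 17.70 tcp [ 0.5366 -0.1155  0.1257] yaw 1.865 F [0.5 0.2 0.3] T [-0.047  0.052  0.012] gap -0.0000 gf 0
t 17.95 tcp [ 0.5394 -0.1147  0.1258] yaw 1.865 F [ 0.   0.4 -0.1] T [-0.025  0.13  -0.003] gap 0.0000 gf 0
t 18.12 tcp [ 0.5414 -0.1141  0.1258] yaw 1.865 F [-0.9  0.1  0.1] T [-0.011  0.104 -0.071] gap 0.0001 gf 0
[279 241] on-ball expected [[305.92260691 249.21543385]]
179 141
```

View pics/x5.png

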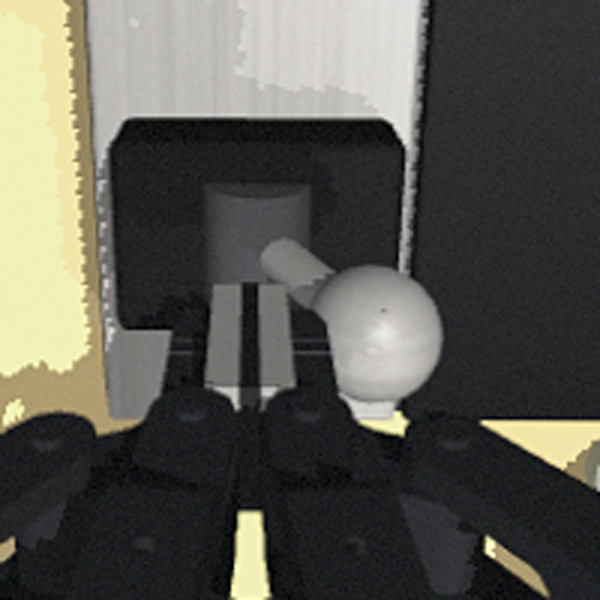

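The ball is at about (307,252) px, against (306,249) predicted for fully on. I'll nudge until the end stop is felt, then withdraw.

```bash
python3 -m jog '[[0,0.001,0,0],[0,0,0,0]]' >/dev/null; python3 st.py
python3 -m jog '[[0,0.001,0,0],[0,0,0,0]]' >/dev/null; python3 st.py
python3 -m jog '[[0,0.001,0,0],[0,0,0,0]]' >/dev/null; python3 st.py
```

```text
t 18.38 tcp [ 0.5422 -0.1139  0.1258] yaw 1.865 F [-1.5 -1.6 -0.1] T [ 0.005  0.176 -0.005] gap -0.0001 gf 0
t 18.55 tcp [ 0.5432 -0.1136  0.1258] yaw 1.865 F [-0.5 -0.6  0.4] T [0.014 0.167 0.032] gap 0.0000 gf 0
t 18.72 tcp [ 0.5442 -0.1133  0.1258] yaw 1.865 F [-0.8 -0.6 -0.3] T [-0.086  0.127  0.013] gap 0.0002 gf 0
```

```bash
python3 -m jog '[[0,0.001,0,0],[0,0,0,0]]' >/dev/null; python3 st.py
python3 -m jog '[[0,0.001,0,0],[0,0,0,0]]' >/dev/null; python3 st.py
python3 -m jog '[[0,0.001,0,0],[0,0,0,0]]' >/dev/null; python3 st.py
python3 -m jog '[[0,0.001,0,0],[0,0,0,0]]' >/dev/null; python3 st.py
```

```text
t 18.88 tcp [ 0.5447 -0.1131  0.1256] yaw 1.865 F [-4.9 -1.2  1.1] T [-0.195  0.591  0.   ] gap -0.0000 gf 2
t 19.05 tcp [ 0.545  -0.113   0.1256] yaw 1.865 F [-8.2 -4.2  2.5] T [-0.435  1.342 -0.019] gap 0.0000 gf 4
t 19.22 tcp [ 0.5452 -0.1129  0.1255] yaw 1.865 F [-12.4  -4.4   4.1] T [-0.674  2.028  0.012] gap 0.0001 gf 7
t 19.38 tcp [ 0.5455 -0.1128  0.1255] yaw 1.865 F [-16.6  -5.7   5.3] T [-0.934  2.733 -0.072] gap -0.0001 gf 9
```

End stop reached. I'll withdraw and verify.

```bash
python3 -m jog '[[0,-0.01,0,0],[0,-0.02,0,0],[0,-0.03,0,0],[0,-0.02,-0.02,0],[0,0,-0.04,0],[0,0,-0.03,0],[0,-0.03,0,0],[0,-0.03,0,0],[0,0,0,0],[0,0,0,0]]' >/dev/null; python3 st.py
python3 - <<'E'
from station import env
import cv2,pickle
from h import *
s={n:env.snapshot(n) for n in("scene","top","wrist")};o=pickle.load(open('s0.pkl','rb'))
B=[.5187+.046,-.1215+.014,.126]
for n in s:print(n,'on-ball expected',proj(s[n],B).round(1),'knob',proj(s[n],[.497,.035,.1]).round(1))
d=cv2.absdiff(s['top']['color'],o['top']['color']).max(2)
m=[(s['top']['color'][y,x]) for y,x in((160,266),)]
for n,(x,y) in dict(pan=(266,160),tray=(132,210),glc=(211,204),gld=(328,161),tin=(403,226),jar=(383,166)).items():
    print(n,'changed px',int((d[y-16:y+16,x-14:x+14]>40).sum()))
a=cv2.resize(s['top']['color'][140:250,190:340],(600,440),interpolation=cv2.INTER_CUBIC)
cv2.imwrite('pics/x6.png',a[...,::-1])
E
```

```text
t 20.22 tcp [ 0.4137 -0.153   0.2164] yaw 1.863 F [ 0.7 -0.1  0.2] T [-0.05  -0.049 -0.006] gap 0.0000 gf 0
scene on-ball expected [[202.8 205.8]] knob [[226.5 181.8]]
top on-ball expected [[305.7 201.7]] knob [[260.2 224. ]]
wrist on-ball expected [[442.2 198.2]] knob [[433.5  -1. ]]
pan changed px 0
tray changed px 0
glc changed px 0
gld changed px 0
tin changed px 0
jar changed px 0
```

View pics/x6.png

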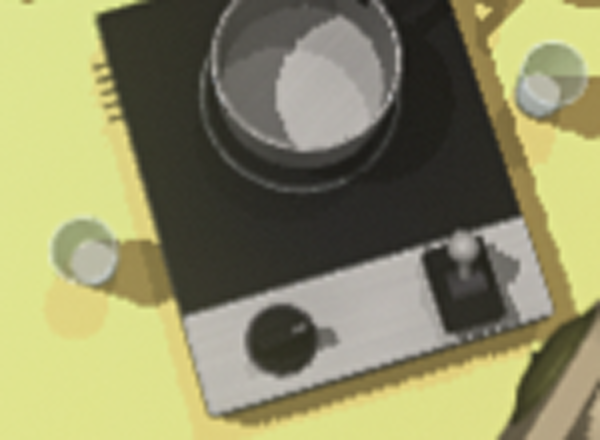

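The final view shows the ball at crop (463,246), about (305.7,201.5) px, which matches fully on. The knob is turned, and nothing else has moved.

```bash
python3 -c "
from station import env
print(env.hand_in())"
```

```text
the job is handed in; nothing more can be done
None
```

The job is handed in: the knob was turned clockwise about 1.14 rad into the notch and pushed down 7 mm to a hard stop, at about 13 N at most. The toggle was then flipped fully to on, with one brief 37 N contact on the way. The before/after top view showed no change at the pan, tray, two counter glasses, tin or jar; the two tray glasses I checked only as part of the tray.

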